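Seat a medal blank in its die and hold the test probe on it

ROBOT

A 7-joint arm with a two-finger parallel gripper is mounted at the origin on the work surface. World frame = base frame: x ahead of the robot, y to its left, z up, the work surface at z = 0. Lengths are in m, angles in rad, forces in N, time in s.
With the tool pointing down it reaches from about 0.4 to 0.875 m from the base axis. Payload 6.5 kg.
Tool frame: the origin (TCP) lies at the very end of the fingers, on their centre line; the grasp point (between the pads) lies 19 mm behind it; z points along the fingers, y is the line along which they close (so a half turn about z gives the same grasp; the last joint's range is limited). The gripper opens to 88 mm and grips with 3 to 60 N. Pads are 18 mm wide; open, the fingers measure 123 mm over their backs; the gripper's body (75 mm by 187 mm) begins 45 mm behind the grasp point.
Start: joints at [1.108, 0.536, -0.004, 1.538, 0.003, 1.067, -0.071], TCP at [0.251, -0.599, 0.239] pointing down, gripper open.
Joint ranges: [-2.7, 2.7], [-0.37, 2.16], [-1.27, 1.26], [0.24, 2.4], [-1.31, 4.45], [0.19, 1.91], [-2.76, 2.76]. Speed limits (rad/s): [2.39, 2.39, 3.14, 3.14, 3.14, 3.14, 3.14].

INTERFACE

Orientations are given as a unit quaternion [w, x, y, z].
In Python, from rig import robot gives the robot as it stands.
- The arm moves only by the tool servo_tool, never from a script. Its argument "moves" is a list of rows, each a list of 6 numbers: the shift along the tool's x, y, z in m, then the turn, a rotation vector about the tool's x, y, z in rad. In form: [[dx, dy, dz, ax, ay, az], ...]. A call has 1 to 10 rows; each row shifts and turns the commanded pose from where the row before left it, along the tool's axes as they then stand; what a row does not reach is not made up. A row lasts 1/8 s, in which the tool goes at most 62.5 mm and 10.7 degrees, less where a joint would pass 70% of its speed; a pose out of reach is approached as far as the arm can. A call is refused whole if a number of a shift passes 0.0625 or a number of a turn 0.188, either way. A call with a gripper value outside its range is refused whole. "claw" is the finger opening in m, from 0 to 0.0881, set as the call begins (left out, the last holds). The fingers move at their own pace and stop on an object; "squeeze" is the grip in N (left out, the last holds). Time passes only in rows, so rows that do not move let the fingers close. It gives the time, the measured TCP pose, the force, the opening and the grip force at its end, in the units of the state.
- robot.observe(): the state, without advancing time (a new reading comes with each control period).
- robot.camera(name): name is "side" or "top" or "wrist"; returns a dict with "pixels" (480x640x3 uint8, red, green, blue), "K" (3x3 intrinsics, pixels), "eye" and "attitude" of the camera in the world. Camera axes: x right, y down, z forward; pixel columns grow to the right and rows downward; lengths in m; the calibration is good to about 2 mm. The wrist camera is an equidistant fisheye: a pixel r from the principal point sees the ray r / f radians off the axis. A picture is of the moment at which its call begins. There is no depth.
- robot.close_job(): hands the job in; it is judged then, once.
The state is a dict: "time": time; "joint_positions": joint angles; "joint_vel": joint speeds; "joint_efforts": joint torques, N m; "eef_pos": TCP position; "eef_rot": TCP orientation; "contact_force": force on the tool from outside, world axes, zero at the start; "moment": the same for the moment, N m; "gripper_width": finger opening in m; "grip_force": force on a finger pad.
Only numpy, scipy, OpenCV 4.12 (cv2) and the standard library are available. Lean on these libraries where they do the work, as an engineer would, in place of code of your own. Each camera call takes 0.05 s, during which the arm holds its last target. There are 200 camera calls.

TASK

Seat the round brass blank flat in the round cavity of the die block that it fits, and let go of it. Then take the blue spring-tipped test probe out of its stand and, holding it upright, press its tip gently on the red dot of the seated blank until the sprung tip is about halfway in; finish while still holding it there like that. Leave the square blank, the ring, the jar and the brush where they are.

Things in the scene. Friction and masses are not known exactly. Their poses are not given: they have to be found in the camera images.
- blank: Round brass medal blank, a disc 40 mm in diameter and 11 mm thick, lower edge bevelled 1.5 mm, about 120 g, lying flat and loose on the bench plate, red dot up. Origin: centre of its underside; z up, normal to its faces.
- mark (a point): Centre of the red dot (10 mm in diameter) in the middle of the blank's top face, 11 mm above the blank's origin.
- die: Bright steel die block, fixed, 150 x 70 x 30 mm (its x, y, z), flat on the table, yaw varies. Origin: centre of its underside. In its top, in a row along x, three dark-floored flat cavities 5 mm deep, chamfered 1.5 mm: round, 43 mm across, for a 40 mm disc (at x = -45 mm); square, 33 mm (x = +12 mm); small round, 25 mm (x = +52 mm).
- cavity (a point): Centre of the floor of the big round cavity of the die block, 25 mm above the table and 5 mm below the die's top face. A seated blank has its origin here and stands 6 mm proud of the die.
- plate: Bright aluminium bench plate, fixed, 190 x 120 x 12 mm (its x, y, z), flat on the table, on which the round blank (towards its -x end), the square blank and the ring (towards its +x end) lie. Origin: centre of its underside.
- stand: Grey probe stand, fixed: block 60 x 60 x 50 mm high with a vertical through hole of 23 mm in its middle, in which the probe hangs by its collar; lift the probe at least 45 mm to clear it. Origin: centre of its underside.
- probe: Loose test probe, about 120 g, hanging upright in the stand. Along its z (up): steel neck 20 mm in diameter from -20 to 0 mm, black collar 34 mm in diameter from 0 to 6 mm, blue square grip 24 x 24 mm, faces square to its x and y, from 6 to 66 mm. Origin: on the axis at the collar's underside, 50 mm above the table at the start.
- grip (a point): Point on the probe's axis 42 mm above its origin, in the middle of the blue grip: a good place to grip.
- tip (a point): Lowest point of the probe's sprung tip: a round-ended steel pin 8 mm in diameter, standing 24 mm out of the neck when free (44 mm below the probe's origin); it moves up into the probe as it is pressed. Its upper 6 mm is an orange band: when the band has just vanished into the neck the tip is halfway in.
- plunger (a joint): How far the sprung tip is pushed into the probe, in m: 0 free, 0.012 fully in, 0.006 halfway. Spring: 2 N to start moving, then 0.4 N per mm: 4.4 N halfway, 6.8 N fully in.
- square_blank: Square copper blank 34 x 34 x 8 mm lying loose on the bench plate; to be left alone. Origin: centre of its underside.
- ring: Brass finger ring, 23 mm outside diameter, 7 mm high, lying loose on the bench plate; to be left alone. Origin: centre of its underside.
- jar: Small amber jar with black cap, 44 mm in diameter, 50 mm high, standing on the table; to be left alone. Origin: centre of its underside.
- brush: Bench brush 130 mm long, lying on the table; to be left alone.
Mind the look-alikes: they are no part of the job. Leave any grey or white look-alike of the blank alone.

How it is judged:
By the outcome, as a careful person would: the job done as asked, in the order asked, and still so for the second after the job is handed in, while the arm keeps its last pose, push and grip.
It also fails if it takes over 64 s, if anything falls off the work surface, if the arm or the gripper's body presses on something with over 40 N, if the wrist force passes 120 N, or if a joint passes its speed limit or range.

## Working session

There is one attempt and no reset: what is moved stays moved. The work goes in short steps, Python scripts to look and compute and a tool call to move; the robot and the scene stay as the last step left them, time stands still between calls to the robot, and variables do not carry over. Pictures are saved under pics/ and viewed, at most 10 in all, crops included, and the job is handed in when it is done.

Besides the shell and the picture viewer there is one more tool, called after ">>>" as name(argument=value, ...), one argument or row to a line, values as JSON. servo_tool: Moves the arm, as the interface text tells. Its arguments: {"type":"object","properties":{"moves":{"type":"array"},"claw":{"type":"number"},"squeeze":{"type":"number"}},"required":["moves"]}

```bash
ls; mkdir -p pics; python3 - <<'E'
from rig import robot
import cv2,pickle
o=robot.observe(); print({k:o[k] for k in('time','eef_pos','eef_rot','gripper_width','contact_force')})
D={}
for n in('side','top','wrist'):
    c=robot.camera(n); D[n]=c; print(n,c['K'],c['eye'],c['attitude'])
    cv2.imwrite(f'pics/{n}0.png',c['pixels'][:,:,::-1])
pickle.dump(D,open('d0.pkl','wb'))
E
```

```text
pics
{'time': 0.0, 'eef_pos': array([ 0.2509295 , -0.5989486 ,  0.23785773]), 'eef_rot': array([-8.23998381e-04,  9.80381084e-01,  1.97109592e-01, -2.43677957e-04]), 'gripper_width': 0.0882574663798899, 'contact_force': array([-0.88981241, -0.74822417,  0.59605393])}
side [[514.89673274   0.         320.16342967]
 [  0.         514.89673274 235.62161446]
 [  0.           0.           1.        ]] [0.51541454 0.79106316 1.05225164] [ 0.01180735 -0.01523331  0.9452767  -0.32570002]
top [[532.75517967   0.         326.63739329]
 [  0.         532.75517967 234.61883371]
 [  0.           0.           1.        ]] [ 0.4510449  -0.00131088  1.13223947] [ 0.03546148 -0.70646084  0.70675533 -0.0123477 ]
wrist [[371.64829954   0.         323.91280694]
 [  0.         371.64829954 240.90789478]
 [  0.           0.           1.        ]] [ 0.32660551 -0.56770735  0.38394307] [ 0.12934107  0.82257484 -0.54677849 -0.0876059 ]
```

View pics/top0.png

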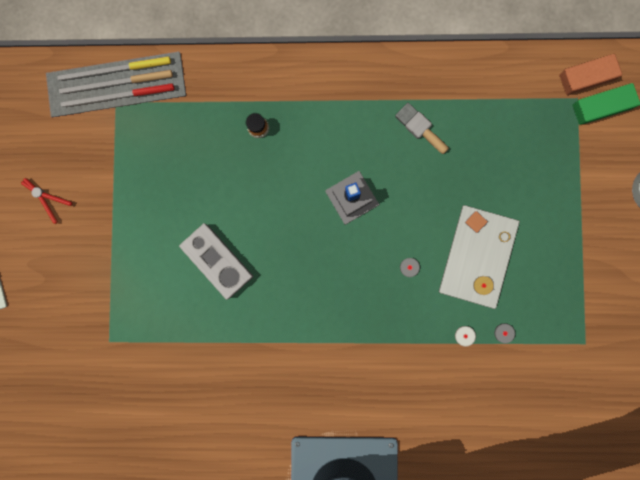

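View pics/side0.png

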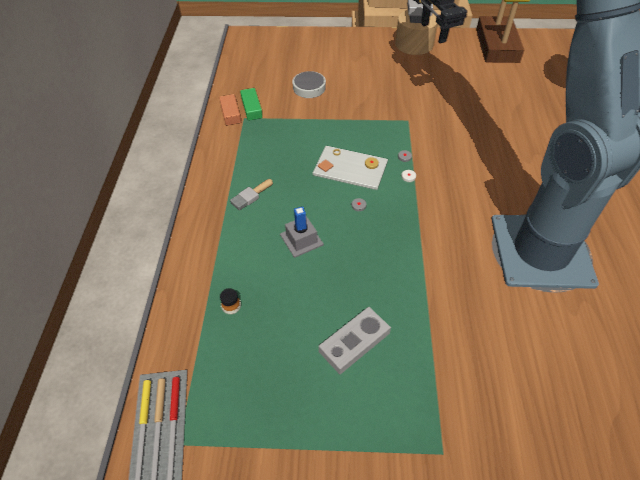

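The top view shows the brass blank with its red dot at about (484,285) on the plate. The die's large cavity is at (229,277) and the probe at (353,190) in its stand. Grey and white look-alikes are at (410,267), (505,333) and (466,336). In the side view the blank is at (372,162), the cavity at (371,325) and the probe at (300,220).

```bash
cat > h.py <<'E'
import numpy as np, cv2, pickle
from scipy.spatial.transform import Rotation as R
def rot(q): return R.from_quat([q[1],q[2],q[3],q[0]])
def ray(c,p,fish=False):
    K=c['K']; x=(p[0]-K[0,2])/K[0,0]; y=(p[1]-K[1,2])/K[1,1]
    if fish:
        t=np.hypot(x,y); s=np.sin(t)/t if t>1e-9 else 1.; v=np.array([x*s,y*s,np.cos(t)])
    else: v=np.array([x,y,1.])
    v=rot(c['attitude']).apply(v); return np.array(c['eye']),v/np.linalg.norm(v)
def plane(c,p,z,fish=False):
    o,v=ray(c,p,fish); return o+v*(z-o[2])/v[2]
def tri(*rays):
    A=np.zeros((3,3)); b=np.zeros(3)
    for o,v in rays:
        P=np.eye(3)-np.outer(v,v); A+=P; b+=P@o
    x=np.linalg.solve(A,b); return x,[np.linalg.norm((np.eye(3)-np.outer(v,v))@(x-o)) for o,v in rays]
def blobs(m,amin=8):
    n,l,s,c=cv2.connectedComponentsWithStats(m.astype(np.uint8))
    return [(s[i,4],c[i].round(2),s[i,:4]) for i in range(1,n) if s[i,4]>=amin]
def hsv(c): return [a.astype(int) for a in cv2.split(cv2.cvtColor(c['pixels'],cv2.COLOR_RGB2HSV))]
def project(c,X,fish=False):
    v=rot(c['attitude']).inv().apply(np.array(X)-c['eye']); K=c['K']
    if fish:
        r=np.hypot(v[0],v[1]); t=np.arctan2(r,v[2]); u=v[:2]/r*t
    else: u=v[:2]/v[2]
    return u*K[0,0]+K[:2,2]
E
python3 - <<'E'
from h import *
D=pickle.load(open('d0.pkl','rb'))
for n,boxes in (('top',dict(blank=(465,265,505,305),die=(175,215,260,305),probe=(320,165,385,230))),('side',dict(blank=(355,148,388,180),die=(310,300,400,375),probe=(278,200,325,258)))):
    c=D[n]; h,s,v=hsv(c)
    for k,(a,b,x,y) in boxes.items():
        H,S,V=[q[b:y,a:x] for q in(h,s,v)]
        off=np.array([a,b])
        if k=='blank': ms=dict(brass=(S>110)&(V>120)&(H<35),red=((H<6)|(H>172))&(S>150))
        elif k=='die': ms=dict(dark=(V<130)&(S<60),bright=(V>130)&(S<60))
        else: ms=dict(blue=(H>95)&(H<130)&(S>100),grey=(S<60)&(V>70))
        for mk,m in ms.items(): print(n,k,mk,[(int(A),(C+off).tolist(),W.tolist()) for A,C,W in blobs(m)])
    
a=D['top']['pixels'][150:310,170:390]; b=D['side']['pixels'][190:380,270:400]
c=D['top']['pixels'][200:310,430:525]
im=np.zeros((600,800,3),np.uint8)
p=cv2.resize(a[70:,:95],None,fx=4,fy=4,interpolation=0); im[:p.shape[0],:p.shape[1]]=p[:600,:800]
p=cv2.resize(a[10:80,145:220],None,fx=4,fy=4,interpolation=0); im[:p.shape[0],390:390+p.shape[1]]=p
p=cv2.resize(b[105:,35:],None,fx=3,fy=3,interpolation=0)[:240]; im[360:360+p.shape[0],:p.shape[1]]=p
p=cv2.resize(b[:75,:60],None,fx=4,fy=4,interpolation=0); im[290:290+p.shape[0],390:390+p.shape[1]]=p
cv2.imwrite('pics/c1.png',im[:,:,::-1])
E
```

```text
top blank brass [(264, [483.29, 284.99], [9, 12, 19, 17])]
top blank red [(9, [483.67, 285.11], [17, 19, 4, 3])]
top die dark [(188, [232.38, 260.72], [29, 8, 49, 77]), (103, [197.89, 242.36], [18, 22, 11, 12]), (245, [210.29, 256.51], [25, 32, 21, 21]), (317, [228.47, 276.84000000000003], [44, 53, 20, 19])]
top die bright [(1858, [213.25, 259.86], [4, 8, 72, 77])]
top probe blue [(136, [352.32, 192.93], [25, 18, 16, 18])]
top probe grey [(1078, [347.61, 197.97], [5, 6, 55, 54]), (61, [352.48, 189.23], [28, 20, 9, 9])]
side blank brass [(117, [371.09, 162.86], [10, 10, 13, 11])]
side blank red []
side die dark [(236, [369.64, 325.38], [51, 18, 19, 16]), (345, [352.65, 355.15], [9, 29, 72, 46]), (192, [350.81, 340.51], [31, 32, 20, 18]), (85, [336.85, 351.59000000000003], [22, 47, 11, 10])]
side die bright [(1571, [353.15999999999997, 337.84000000000003], [8, 7, 73, 62])]
side probe blue [(218, [299.98, 219.65], [16, 6, 13, 25])]
side probe grey [(29, [299.03, 210.17], [18, 8, 7, 6]), (924, [300.86, 238.63], [2, 16, 44, 42])]
```

View pics/c1.png

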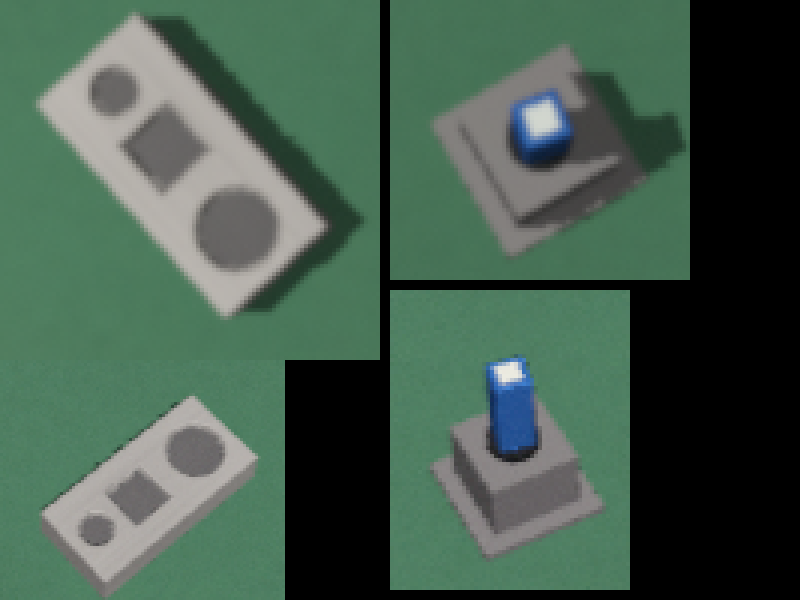

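The crops show the die with its big cavity at the lower right (top view, 228.5,276.8). The probe's white top cap is at (352.5,189.2), and the stand is turned about 30°.

```bash
python3 - <<'E'
from h import *
from rig import robot
D=pickle.load(open('d0.pkl','rb')); T,S=D['top'],D['side']
h,s,v=hsv(S); 
m=np.zeros_like(h,bool); m[148:180,358:388]=True
b=blobs(m&(s>80)&(h<40)|m&(s>80)&(h>172)); print([(x[0],x[1]) for x in b])
bs=max(b,key=lambda x:x[0])[1]
P={}
for n,p,q in(('blank',(483.5,285.0),bs),('cav',(228.5,276.8),(369.6,325.4)),('sq',(210.3,256.5),(350.8,340.5)),('small',(197.9,242.4),(336.85,351.6)),('cap',(352.5,189.2),(299.03,210.2))):
    x,r=tri(ray(T,p),ray(S,q)); P[n]=x; print(n,x.round(4),np.round(r,4))
print('plane', plane(T,(483.5,285),.023),plane(T,(228.5,276.8),.027),plane(S,(369.6,325.4),.027),plane(T,(352.5,189.2),.116),plane(S,(299,210.2),.116))
d=P['small']-P['cav']; print('die yaw',np.degrees(np.arctan2(d[1],d[0])),np.hypot(*d[:2]))
# stand base yaw (top): grey contour incl. plinth
h,s,v=hsv(T); m=np.zeros(h.shape,np.uint8); m[165:230,320:372]=1
g=((s<70)&(v>60)).astype(np.uint8)*m
cs,_=cv2.findContours(g,0,1); c=max(cs,key=cv2.contourArea); print(cv2.minAreaRect(c))
o=robot.observe(); t=rot(o['eef_rot']); print('tool axes\n',t.as_matrix().round(3))
for n in P: print(n,(t.inv().apply(P[n]-o['eef_pos'])).round(4))
print('cam in tool',t.inv().apply(D['wrist']['eye']-o['eef_pos']), (t.inv()*rot(D['wrist']['attitude'])).as_matrix().round(3))
# base edges yaw and plate
for n,b in(('white',(435,200,525,312)),):
    k=np.zeros(h.shape,np.uint8);k[b[1]:b[3],b[0]:b[2]]=1
    cs,_=cv2.findContours(((s<60)&(v>150)).astype(np.uint8)*k,0,1);print(cv2.minAreaRect(max(cs,key=cv2.contourArea)))
E
```

```text
[(np.int32(126), array([371.25, 162.7 ]))]
blank [ 0.4213 -0.2898  0.0143] [0.0004 0.0004]
cav [0.4382 0.2395 0.0259] [0. 0.]
sq [0.4803 0.2781 0.027 ] [0.0002 0.0002]
small [0.51   0.3049 0.0264] [0. 0.]
cap [ 0.6075 -0.0177  0.1148] [0. 0.]
plane [ 0.42194878 -0.28758389  0.023     ] [0.43823475 0.23923314 0.027     ] [0.43833418 0.24008925 0.027     ] [ 0.60727944 -0.01768324  0.116     ] [ 0.60742631 -0.01666843  0.116     ]
die yaw 42.332206559790606 0.0971055677169922
((351.5517883300781, 197.3031005859375), (40.9575080871582, 40.81354904174805), 59.74356460571289)
tool axes
 [[ 0.922  0.387 -0.001]
 [ 0.387 -0.922  0.001]
 [-0.    -0.001 -1.   ]]
blank [ 0.2766 -0.2191  0.224 ]
cav [ 0.4968 -0.7007  0.213 ]
sq [ 0.5505 -0.7201  0.2119]
small [ 0.5883 -0.7333  0.2125]
cap [ 0.5535 -0.3983  0.1237]
cam in tool [ 8.18410036e-02  9.39973436e-05 -1.45908816e-01] [[ 0.    -0.951 -0.308]
 [ 1.     0.001 -0.001]
 [ 0.001 -0.308  0.951]]
((478.81231689453125, 256.47564697265625), (58.23931121826172, 90.83834075927734), 15.52410888671875)
```

>>> servo_tool(
  moves=[
    [0.034, -0.027, 0.013, 0, 0, 0],
    [0.034, -0.027, 0.013, 0, 0, 0],
    [0.034, -0.027, 0.013, 0, 0, 0],
    [0.034, -0.027, 0.013, 0, 0, 0],
    [0.034, -0.027, 0.013, 0, 0, 0],
    [0.034, -0.027, 0.013, 0, 0, 0],
    [0.034, -0.027, 0.013, 0, 0, 0],
    [0.034, -0.027, 0.013, 0, 0, 0],
    [0, 0, 0, 0, 0, 0],
    [0, 0, 0, 0, 0, 0],
  ],
  claw=0.088,
  squeeze=20,
)

```text
time: 1.4
eef_pos: [0.4183, -0.2958, 0.1347]
eef_rot: [0.0, 0.98, 0.197, -0.0]
contact_force: [0.5, -0.4, 0.0]
gripper_width: 0.088
grip_force: 0.0
```

```bash
python3 - <<'E'
from h import *
from rig import robot
o=robot.observe(); c=robot.camera('wrist'); pickle.dump((o,c),open('d1.pkl','wb'))
print(o['time'],o['eef_pos'])
h,s,v=hsv(c)
print('red',[(int(a),b.tolist(),w.tolist()) for a,b,w in blobs(((h<6)|(h>172))&(s>130)&(v>90),20)])
print('brass',[(int(a),b.tolist(),w.tolist()) for a,b,w in blobs((h>10)&(h<32)&(s>110)&(v>110),100)][:8])
print('proj',project(c,[.4213,-.2885,.023],True))
cv2.imwrite('pics/w1.png',c['pixels'][:,:,::-1])
E
```

```text
1.4 [ 0.41825295 -0.29579968  0.1347473 ]
red [(111, [153.68, 109.04], [149, 103, 11, 13]), (128, [315.22, 228.07], [309, 222, 13, 13]), (58, [231.19, 317.97], [228, 314, 8, 10]), (88, [320.24, 345.14], [315, 341, 12, 10])]
brass [(1958, [372.3, 51.72], [342, 25, 61, 57]), (10442, [616.04, 203.12], [563, 30, 77, 304]), (318, [429.2, 125.96], [414, 111, 31, 31]), (2096, [315.24, 226.51], [289, 200, 54, 54]), (10055, [68.22, 287.97], [0, 218, 180, 135]), (183, [507.52, 338.81], [500, 324, 16, 29]), (2494, [262.44, 355.91], [211, 334, 135, 36]), (470, [529.43, 364.1], [514, 346, 25, 44])]
proj [316.37145924 231.07410284]
```

View pics/w1.png

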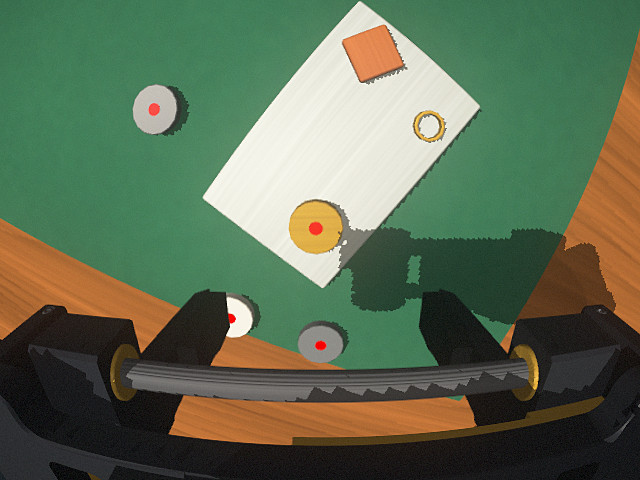

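The wrist view shows the brass blank's dot at (315,228). The plate is clear on both sides of it, and the look-alikes are off the plate.

```bash
python3 - <<'E'
from h import *
o,c=pickle.load(open('d1.pkl','rb')); D=pickle.load(open('d0.pkl','rb'))
w=ray(c,(315.2,228.1),True)
print(tri(w,ray(D['top'],(483.6,285.1)),ray(D['side'],(371.6,162.3))), tri(w,ray(D['top'],(483.6,285.1))))
p=plane(c,(315.2,228.1),.023,True); print(p, rot(o['eef_rot']).inv().apply(p-o['eef_pos']))
E
```

```text
(array([ 0.4210757 , -0.28817812,  0.01759339]), [np.float64(0.0009450459447219358), np.float64(0.0011064016900258543), np.float64(0.0009705141597184395)]) (array([ 0.42210228, -0.28762355,  0.02119779]), [np.float64(0.0007265567805716558), np.float64(0.000726556780571596)])
[ 0.42304278 -0.28686751  0.023     ] [ 0.00792571 -0.00642035  0.11174143]
```

>>> servo_tool(
  moves=[
    [0.0025, -0.002, 0.02, 0, 0, 0],
    [0.0025, -0.002, 0.02, 0, 0, 0],
    [0.0025, -0.002, 0.02, 0, 0, 0],
    [0, 0, 0.015, 0, 0, 0],
    [0, 0, 0, 0, 0, 0],
  ],
)

```text
time: 2.08
eef_pos: [0.4221, -0.2873, 0.059]
eef_rot: [-0.0, 0.981, 0.196, -0.001]
contact_force: [-0.3, 0.0, 0.6]
gripper_width: 0.0879
grip_force: 0.0
```

```bash
python3 - <<'E'
from h import *
from rig import robot
D=pickle.load(open('d0.pkl','rb')); o1,c1=pickle.load(open('d1.pkl','rb'))
o=robot.observe(); c=robot.camera('wrist')
print(o['time'],o['eef_pos'])
h,s,v=hsv(c)
r=[(int(a),b) for a,b,w in blobs(((h<6)|(h>172))&(s>130)&(v>90),100)]; print(r)
q=project(c,[.4225,-.2872,.023],True); print('proj',q)
b=min(r,key=lambda t:np.linalg.norm(t[1]-q))[1]
print(tri(ray(c,b,True),ray(c1,(315.2,228.1),True)))
p=plane(c,b,.023,True); print(p, rot(o['eef_rot']).inv().apply(p-o['eef_pos']))
E
```

```text
2.075 [ 0.42213677 -0.28729807  0.05900004]
[(180, array([109.04, 118.39])), (238, array([324.41, 279.74])), (115, array([328.67, 411.44]))]
proj [324.15827357 280.69266001]
(array([ 0.42328761, -0.28690056,  0.02367754]), [np.float64(0.00010926998786886718), np.float64(0.00010926998786889702)])
[ 0.4230684  -0.28710838  0.023     ] [0.00098362 0.00022302 0.03599847]
```

>>> servo_tool(
  moves=[
    [0.001, 0, 0.015, 0, 0, 0],
    [0, 0, 0.015, 0, 0, 0],
    [0, 0, 0.011, 0, 0, 0],
    [0, 0, 0, 0, 0, 0],
  ],
)

```text
time: 2.62
eef_pos: [0.4234, -0.2858, 0.0176]
eef_rot: [-0.001, 0.98, 0.197, -0.001]
contact_force: [0.5, -0.6, 0.5]
gripper_width: 0.0878
grip_force: 0.0
```

>>> servo_tool(
  moves=[
    [0, 0, 0, 0, 0, 0],
    [0, 0, 0, 0, 0, 0],
    [0, 0, 0, 0, 0, 0],
    [0, 0, 0, 0, 0, 0],
    [0, 0, 0, 0, 0, 0],
    [0, 0, 0, 0, 0, 0],
  ],
  claw=0.03,
  squeeze=20,
)

```text
time: 3.38
eef_pos: [0.4241, -0.2864, 0.0188]
eef_rot: [0.0, 0.98, 0.197, 0.0]
contact_force: [0.0, -0.1, 0.1]
gripper_width: 0.0381
grip_force: 20.0
```

>>> servo_tool(
  moves=[
    [0, 0, -0.01, 0, 0, 0],
    [0, 0, -0.02, 0, 0, 0],
    [0, 0, -0.025, 0, 0, 0],
    [0, 0, -0.025, 0, 0, 0],
    [0, 0, 0, 0, 0, 0],
  ],
)

```text
time: 4.0
eef_pos: [0.4252, -0.2871, 0.1005]
eef_rot: [0.001, 0.98, 0.197, 0.001]
contact_force: [0.5, -0.2, -2.0]
gripper_width: 0.0385
grip_force: 20.0
```

```bash
python3 - <<'E'
from h import *
from rig import robot
o=robot.observe(); c=robot.camera('wrist')
print(o['time'],o['eef_pos'],o['gripper_width'],o['grip_force'],o['joint_positions'])
h,s,v=hsv(c)
r=[(int(a),b) for a,b,w in blobs(((h<6)|(h>172))&(s>130)&(v>90),40)]; print(r)
t=rot(o['eef_rot'])
for a,b in r:
    p=plane(c,b,o['eef_pos'][2]+.0055,True); print(t.inv().apply(p-o['eef_pos']).round(4))
cv2.imwrite('pics/w2.png',c['pixels'][:,:,::-1])
E
```

```text
4.0 [ 0.42521958 -0.28707353  0.10046207] 0.03851427378646691 19.999733695294708 [ 0.57183973  0.51232116 -0.08266096  1.99558535  0.06878909  0.63247071
 -0.72977805]
[(138, array([139.49, 122.15])), (333, array([323.79, 321.25]))]
[ 0.0867 -0.0745 -0.0055]
[-0.0004 -0.0001 -0.0055]
```

View pics/w2.png

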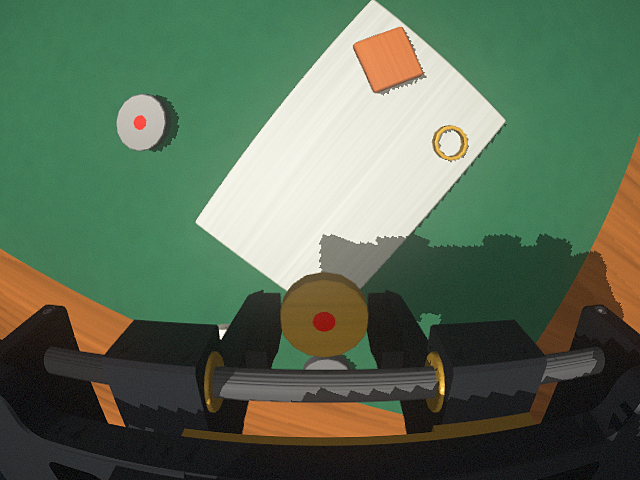

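The blank is held level and centred: its dot at (324,321) is within 0.5 mm of the tool axis. Next I carry it to the die.

>>> servo_tool(
  moves=[
    [0.008, -0.0175, 0, 0, 0, 0],
    [0.0155, -0.035, 0, 0, 0, 0],
    [0.0155, -0.035, 0, 0, 0, 0],
    [0.0155, -0.035, 0, 0, 0, 0],
    [0.0155, -0.035, 0, 0, 0, 0],
    [0.0155, -0.035, 0, 0, 0, 0],
    [0.0155, -0.035, 0, 0, 0, 0],
    [0.0155, -0.035, 0, 0, 0, 0],
    [0.0155, -0.035, 0, 0, 0, 0],
  ],
)

```text
time: 5.18
eef_pos: [0.4291, 0.0414, 0.0978]
eef_rot: [-0.0, 0.98, 0.198, -0.001]
contact_force: [0.3, 0.0, -1.8]
gripper_width: 0.0384
grip_force: 20.0
```

>>> servo_tool(
  moves=[
    [0.0155, -0.035, 0, 0, 0, 0],
    [0.0155, -0.035, 0, 0, 0, 0],
    [0.0155, -0.035, 0, 0, 0, 0],
    [0.012, -0.025, 0, 0, 0, 0],
    [0, 0, 0, 0, 0, 0],
    [0, 0, 0, 0, 0, 0],
  ],
)

```text
time: 5.92
eef_pos: [0.4332, 0.1809, 0.0979]
eef_rot: [0.0, 0.98, 0.197, -0.001]
contact_force: [0.5, 0.3, -2.0]
gripper_width: 0.0385
grip_force: 20.0
```

```bash
python3 - <<'E'
from h import *
from rig import robot
D=pickle.load(open('d0.pkl','rb'))
o=robot.observe(); c=robot.camera('wrist'); pickle.dump((o,c),open('d2.pkl','wb'))
print(o['time'],o['eef_pos'],o['gripper_width'],o['joint_positions'].round(2))
print('cavity px',project(c,[.4383,.2395,.025],True), 'sq',project(c,[.4803,.2781,.025],True),'small',project(c,[.51,.3049,.025],True))
h,s,v=hsv(c)
print([(int(a),b.tolist(),w.tolist()) for a,b,w in blobs((v<140)&(v>50)&(s<45),200)])
cv2.imwrite('pics/w3.png',c['pixels'][:,:,::-1])
E
```

```text
5.925 [0.43321943 0.18090312 0.09791958] 0.038545821156631056 [-0.39  0.47 -0.12  2.1   0.1   0.59 -1.75]
cavity px [239.59284143 215.18386664] sq [204.88324727 129.35325474] small [183.35808533  70.12692334]
[(1428, [272.29, 127.54], [227, 13, 87, 233]), (267, [189.54, 124.64], [174, 92, 44, 72]), (430, [592.72, 146.4], [590, 94, 6, 107]), (2813, [622.67, 151.68], [605, 110, 35, 87]), (457, [222.04, 224.04], [208, 185, 44, 64]), (213, [256.01, 232.68], [237, 219, 36, 26]), (5681, [131.22, 378.88], [44, 347, 160, 68]), (4403, [524.4, 372.76], [447, 347, 158, 54]), (5468, [327.85, 383.26], [212, 367, 224, 35]), (4600, [52.68, 454.85], [0, 395, 184, 85]), (654, [628.0, 430.11], [604, 404, 36, 40])]
```

View pics/w3.png

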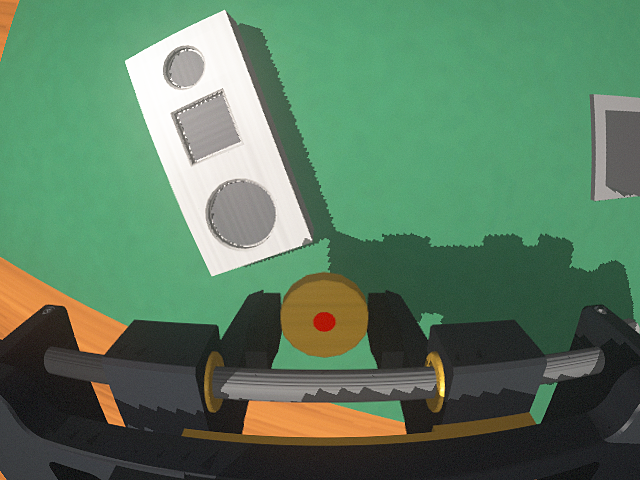

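The wrist view shows the die with its big cavity at about (241,213), and the blank still level in the grip. Now I measure the rim precisely.

```bash
cat >> h.py <<'E'
def cav(c,near,z=.030,vt=190):
    """centre & radius of the rim: inner contour of the bright die face, cast on z"""
    h,s,v=hsv(c); m=((v>vt)&(s<60)).astype(np.uint8)
    cs,hi=cv2.findContours(m,cv2.RETR_CCOMP,cv2.CHAIN_APPROX_NONE)
    q=[k for k,g in zip(cs,hi[0]) if g[3]>=0 and cv2.contourArea(k)>800 and cv2.pointPolygonTest(k,tuple(map(float,near)),False)>=0]
    k=min(q,key=cv2.contourArea)[:,0]; k=cv2.convexHull(k)[:,0]
    P=np.array([plane(c,p,z,True)[:2] for p in k.astype(float)])
    A=np.c_[2*P,np.ones(len(P))]; x=np.linalg.lstsq(A,(P**2).sum(1),rcond=None)[0]
    r=np.sqrt(x[2]+x[:2]@x[:2]); res=np.linalg.norm(P-x[:2],axis=1)-r
    M=k.mean(0); (e,ax,an)=cv2.fitEllipse(k)
    return x[:2],r,res.std(),np.array(e)
E
python3 - <<'E'
from h import *
o,c=pickle.load(open('d2.pkl','rb')); D=pickle.load(open('d0.pkl','rb'))
for vt in(160,190,215):
    x=cav(c,(241,213),vt=vt); print(vt,x)
e=x[3]
print(tri(ray(c,e,True),ray(D['top'],(228.5,276.8))),tri(ray(c,e,True),ray(D['side'],(369.6,325.4))))
print(rot(o['eef_rot']).inv().apply(np.r_[x[0],.03]-o['eef_pos']))
E
```

```text
160 (array([0.44054693, 0.23920955]), np.float64(0.021943673730979614), np.float64(0.0003577300745925357), array([240.14816284, 213.24816895]))
190 (array([0.44033365, 0.23922273]), np.float64(0.022381081827896592), np.float64(0.00028299363870432537), array([240.06048584, 213.53190613]))
215 (array([0.44021571, 0.23905457]), np.float64(0.022850641250396368), np.float64(0.0003251480163785452), array([240.2256012 , 213.76989746]))
(array([0.43825635, 0.24004995, 0.02202225]), [np.float64(0.0002720621911982577), np.float64(0.0002720621911982863)]) (array([0.43871451, 0.23925463, 0.02494339]), [np.float64(0.0005768665361340976), np.float64(0.000576866536133988)])
[ 0.02911173 -0.05094863  0.0678259 ]
```

>>> servo_tool(
  moves=[
    [0, -0.01, 0.01, 0, 0, 0],
    [0, -0.01, 0.014, 0, 0, 0],
    [0, 0, 0.014, 0, 0, 0],
    [0, 0, 0, 0, 0, 0],
    [0, 0, 0, 0, 0, 0],
  ],
)

```text
time: 6.6
eef_pos: [0.4269, 0.1997, 0.0606]
eef_rot: [0.0, 0.98, 0.197, -0.0]
contact_force: [-0.7, -0.3, -1.7]
gripper_width: 0.0383
grip_force: 20.0
```

```bash
python3 - <<'E'
from h import *
from rig import robot
o=robot.observe(); c=robot.camera('wrist'); o2,c2=pickle.load(open('d2.pkl','rb'))
print(o['time'],o['eef_pos'],o['gripper_width'])
q=project(c,[.4402,.2391,.03],True); print(q)
t=rot(o['eef_rot'])
for vt in(160,190,215):
    x=cav(c,q,vt=vt); print(vt,x,t.inv().apply(np.r_[x[0],.03]-o['eef_pos']))
print('height',tri(ray(c,x[3],True),ray(c2,(240.2,213.7),True)))
h,s,v=hsv(c)
for a,b,w in blobs(((h<6)|(h>172))&(s>130)&(v>90),100): print(a,b,t.inv().apply(plane(c,b,o['eef_pos'][2]+.0055,True)-o['eef_pos']))
E
```

```text
6.6 [0.42693785 0.19972239 0.06058026] 0.03827990968709366
[261.83068294 235.43249417]Traceback (most recent call last):
  File "<stdin>", line 8, in <module>
  File "h.py", line 32, in cav
    k=min(q,key=cv2.contourArea)[:,0]; k=cv2.convexHull(k)[:,0]
      ~~~^^^^^^^^^^^^^^^^^^^^^^^
ValueError: min() iterable argument is empty
```

```bash
python3 - <<'E'
from h import *
from rig import robot
o=robot.observe(); c=robot.camera('wrist');pickle.dump((o,c),open('d3.pkl','wb'))
cv2.imwrite('pics/w4.png',c['pixels'][100:420,120:520,::-1])
E
```

```text
(no output)
```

View pics/w4.png

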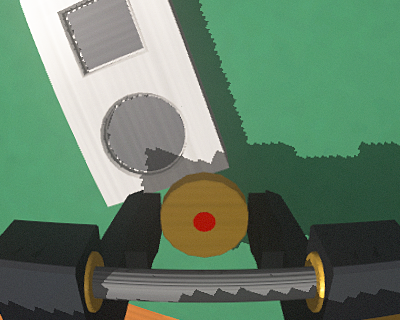

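The crop shows the cavity centre near full-frame (263,234), with its lower-right rim in the gripper's shadow. I'll fit the visible arc.

```bash
python3 - <<'E'
from h import *
from scipy.optimize import least_squares
o,c=pickle.load(open('d3.pkl','rb')); o2,c2=pickle.load(open('d2.pkl','rb'))
h,s,v=hsv(c); q=np.array([262,235.]);P=[];t=rot(o['eef_rot'])
for a in np.radians(np.arange(140,350,4)):
    for r in np.arange(30,55,.5):
        x,y=(q+r*np.array([np.cos(a),np.sin(a)]))
        if v[int(round(y)),int(round(x))]>200: P.append((x,y)); break
W=np.array([plane(c,p,.03,True)[:2] for p in P])
f=lambda x:np.linalg.norm(W-x[:2],axis=1)-x[2]
r=least_squares(f,[.44,.239,.0225],loss='soft_l1',f_scale=.0003); print(len(P),r.x,np.abs(r.fun).mean())
r2=least_squares(lambda x:f([x[0],x[1],.0226]),[.44,.239],loss='soft_l1',f_scale=.0003); print(r2.x)
p=np.r_[r2.x,.03]
print(tri(ray(c,project(c,p,True),True),ray(c2,(240.2,213.7),True)))
print('tool shift cav',t.inv().apply(p-o['eef_pos']))
for a,b,w in blobs(((h<6)|(h>172))&(s>130)&(v>90),100): print(a,b,t.inv().apply(plane(c,b,o['eef_pos'][2]+.0055,True)-o['eef_pos']))
E
```

```text
53 [0.4400976  0.23891725 0.02224631] 0.00034897114904339265
[0.43988138 0.23854404]
(array([0.44296877, 0.23807477, 0.03760096]), [np.float64(0.00039811202544291085), np.float64(0.000398112025442903)])
tool shift cav [ 0.02667308 -0.03081188  0.03085202]
326 [323.96 321.4 ] [-5.30133853e-04  7.05812908e-06 -5.50015207e-03]
```

>>> servo_tool(
  moves=[
    [0.0092, -0.0103, 0, 0, 0, 0],
    [0.0092, -0.0103, 0, 0, 0, 0],
    [0.0092, -0.0104, 0.006, 0, 0, 0],
    [0, 0, 0.008, 0, 0, 0],
    [0, 0, 0.008, 0, 0, 0],
    [0, 0, 0, 0, 0, 0],
    [0, 0, 0, 0, 0, 0],
  ],
)

```text
time: 7.58
eef_pos: [0.4403, 0.2388, 0.0386]
eef_rot: [0.0, 0.98, 0.197, -0.0]
contact_force: [-0.4, 0.4, -2.1]
gripper_width: 0.0382
grip_force: 20.0
```

>>> servo_tool(
  moves=[
    [0, 0, 0.002, 0, 0, 0],
    [0, 0, 0.002, 0, 0, 0],
    [0, 0, 0.001, 0, 0, 0],
    [0, 0, 0, 0, 0, 0],
    [0, 0, 0, 0, 0, 0],
  ],
)

```text
time: 8.2
eef_pos: [0.4403, 0.2393, 0.0337]
eef_rot: [-0.0, 0.98, 0.197, 0.0]
contact_force: [-0.6, 0.8, -0.9]
gripper_width: 0.0384
grip_force: 20.0
```

>>> servo_tool(
  moves=[
    [0, 0, 0.001, 0, 0, 0],
    [0, 0, 0.0008, 0, 0, 0],
    [0, 0, 0, 0, 0, 0],
    [0, 0, 0, 0, 0, 0],
  ],
)

```text
time: 8.7
eef_pos: [0.4403, 0.2393, 0.0319]
eef_rot: [0.0, 0.98, 0.197, -0.0]
contact_force: [0.1, 0.7, -2.3]
gripper_width: 0.0385
grip_force: 20.0
```

>>> servo_tool(
  moves=[
    [0, 0, 0, 0, 0, 0],
    [0, 0, 0, 0, 0, 0],
    [0, 0, 0, 0, 0, 0],
  ],
  claw=0.06,
)

```text
time: 9.07
eef_pos: [0.4404, 0.2393, 0.032]
eef_rot: [-0.0, 0.98, 0.197, 0.0]
contact_force: [0.0, 0.1, -0.5]
gripper_width: 0.0601
grip_force: 0.0
```

>>> servo_tool(
  moves=[
    [0, 0, -0.02, 0, 0, 0],
    [0, 0, -0.03, 0, 0, 0],
    [-0.02, 0, -0.03, 0, 0, 0],
    [-0.02, 0, -0.03, 0, 0, 0],
    [0, 0, 0, 0, 0, 0],
  ],
  claw=0.088,
)

```text
time: 9.7
eef_pos: [0.4036, 0.2241, 0.1436]
eef_rot: [-0.0, 0.98, 0.197, 0.001]
contact_force: [0.1, 0.0, -0.5]
gripper_width: 0.0878
grip_force: 0.0
```

```bash
python3 - <<'E'
from h import *
from rig import robot
o=robot.observe(); c=robot.camera('wrist');pickle.dump((o,c),open('d4.pkl','wb'))
print(o['time'],o['eef_pos'])
h,s,v=hsv(c)
for a,b,w in blobs(((h<6)|(h>172))&(s>130)&(v>90),60): print(a,b,plane(c,b,.036,True))
cv2.imwrite('pics/w5.png',c['pixels'][60:360,120:520,::-1])
E
```

```text
9.7 [0.40364897 0.22406248 0.14356243]
139 [324.24 187.66] [0.43920054 0.23889733 0.036     ]
```

View pics/w5.png

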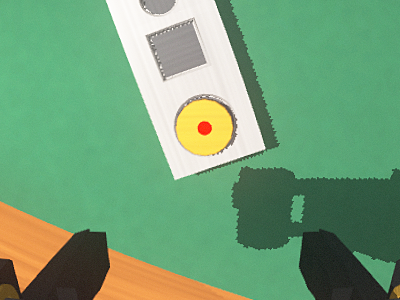

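The blank sits inside the cavity, with its dot at crop (204,128). On to the probe. I'll check the blank's height from a second view on the way.

>>> servo_tool(
  moves=[
    [0.004, 0.016, -0.006, 0, 0, 0],
    [0.008, 0.033, -0.006, 0, 0, 0],
  ],
)

```text
time: 10.0
eef_pos: [0.4334, 0.184, 0.153]
eef_rot: [-0.0, 0.98, 0.199, -0.001]
contact_force: [0.4, -0.6, 0.3]
gripper_width: 0.0879
grip_force: 0.0
```

```bash
python3 - <<'E'
from h import *
from rig import robot
o=robot.observe(); c=robot.camera('wrist'); o4,c4=pickle.load(open('d4.pkl','rb')); T=robot.camera('top'); S=robot.camera('side')
pickle.dump((o,c,T,S),open('d5.pkl','wb'))
h,s,v=hsv(c)
for a,b,w in blobs(((h<6)|(h>172))&(s>130)&(v>90),60): print(a,b,plane(c,b,.036,True),tri(ray(c,b,True),ray(c4,(324.24,187.66),True)))
for C,q in((T,(228.5,276.8)),(S,(369.6,325.4))):
    h,s,v=hsv(C)
    for a,b,w in blobs((s>100)&((h<33)|(h>172))&(v>100)):
        if np.linalg.norm(b-q)<12: print('ext',a,b,plane(C,b,.036))
E
```

```text
116 [257.67 201.55] [0.43897543 0.23903968 0.036     ] (array([0.43936183, 0.23895232, 0.03729469]), [np.float64(4.909251188762367e-05), np.float64(4.90925118875779e-05)])
ext 243 [369.92 324.23] [0.43824108 0.24201831 0.036     ]
```

>>> servo_tool(
  moves=[
    [0.008, 0.033, -0.006, 0, 0, 0],
    [0.008, 0.033, -0.006, 0, 0, 0],
    [0.008, 0.033, -0.006, 0, 0, 0],
    [0.008, 0.033, -0.006, 0, 0, 0],
    [0.008, 0.033, -0.006, 0, 0, 0],
    [0.008, 0.033, -0.006, 0, 0, 0],
    [0.008, 0.033, -0.006, 0, 0, 0],
    [0.004, 0.015, -0.004, 0, 0, 0],
    [0, 0, 0, 0, 0, 0],
    [0, 0, 0, 0, 0, 0],
  ],
)

```text
time: 11.4
eef_pos: [0.583, -0.0185, 0.1993]
eef_rot: [-0.001, 0.98, 0.198, -0.001]
contact_force: [0.7, -0.3, 0.2]
gripper_width: 0.0878
grip_force: 0.0
```

```bash
python3 - <<'E'
from h import *
from rig import robot
o=robot.observe(); c=robot.camera('wrist');pickle.dump((o,c),open('d6.pkl','wb'))
print(o['time'],o['eef_pos'],project(c,[.6075,-.0172,.116],True))
cv2.imwrite('pics/w6.png',c['pixels'][:,:,::-1])
E
```

```text
11.4 [ 0.58298071 -0.01853588  0.19929144] [337.27326822 217.40675073]
```

View pics/w6.png

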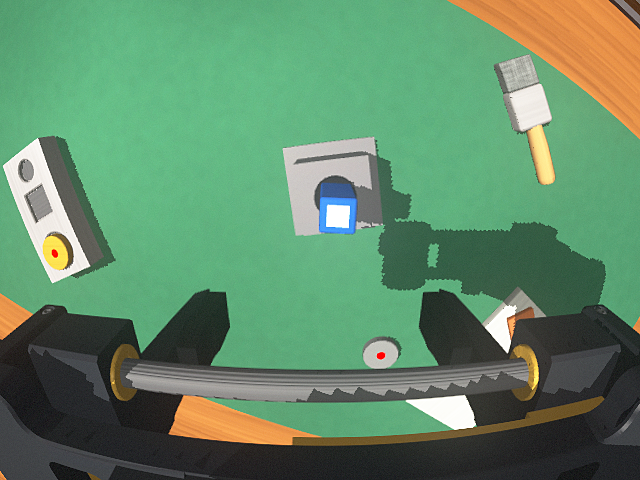

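The probe's cap is at (337,216), already nearly square to the tool. The blank still lies flat in the die at (55,253).

```bash
cat >> h.py <<'E'
def cap(c,near,z=.116):
    h,s,v=hsv(c); m=((v>200)&(s<60)).astype(np.uint8); cs,_=cv2.findContours(m,0,1)
    k=min((k for k in cs if cv2.contourArea(k)>60),key=lambda k:np.linalg.norm(k[:,0].mean(0)-near))[:,0]
    M=cv2.moments(k); ctr=np.array([M['m10'],M['m01']])/M['m00']
    W=np.array([plane(c,p,z,True)[:2] for p in k.astype(float)])
    r=cv2.minAreaRect((W*1000).astype(np.float32)); return ctr,np.array(r[0])/1000,r[1],r[2]
E
python3 - <<'E'
from h import *
o,c=pickle.load(open('d6.pkl','rb')); D=pickle.load(open('d0.pkl','rb'))
k=cap(c,(337,216)); print(k)
print(tri(ray(c,k[0],True),ray(D['top'],(352.5,189.2)),ray(D['side'],(299.03,210.2))))
t=rot(o['eef_rot']); x=t.apply([1,0,0]); print('tool x yaw',np.degrees(np.arctan2(x[1],x[0])))
p=plane(c,k[0],.116,True); print(p,t.inv().apply(p-o['eef_pos']))
E
```

```text
(array([337.47603486, 215.81917211]), array([ 0.60848724, -0.01691218]), (14.377315521240234, 14.48039436340332), 19.639211654663086)
(array([ 0.60771425, -0.01752763,  0.11455291]), [np.float64(0.0006259669814982408), np.float64(0.0002761124679441747), np.float64(0.000378867027264127)])
tool x yaw 22.85082584657511
[ 0.60850741 -0.01690434  0.116     ] [0.02423664 0.00852542 0.08325647]
```

>>> servo_tool(
  moves=[
    [0.012, 0.004, 0.02, 0, 0, 0.02],
    [0.012, 0.004, 0.02, 0, 0, 0.036],
    [0, 0, 0.015, 0, 0, 0],
    [0, 0, 0, 0, 0, 0],
    [0, 0, 0, 0, 0, 0],
  ],
)

```text
time: 12.08
eef_pos: [0.609, -0.0186, 0.1455]
eef_rot: [0.0, 0.985, 0.17, 0.0]
contact_force: [1.0, 0.9, 0.4]
gripper_width: 0.0882
grip_force: 0.0
```

```bash
python3 - <<'E'
from h import *
from rig import robot
o=robot.observe(); c=robot.camera('wrist'); o6,c6=pickle.load(open('d6.pkl','rb'))
q=project(c,[.6083,-.017,.116],True); k=cap(c,q); print(o['time'],o['eef_pos'],q,k)
t=rot(o['eef_rot']); x=t.apply([1,0,0]); print('tool x yaw',np.degrees(np.arctan2(x[1],x[0])))
print(tri(ray(c,k[0],True),ray(c6,(337.48,215.82),True)))
p=plane(c,k[0],.116,True); print(p,t.inv().apply(p-o['eef_pos']))
E
```

```text
12.075 [ 0.60895624 -0.0186454   0.14550774] [320.80925816 286.64378769] (array([320.88849348, 286.44039146]), array([ 0.6083316 , -0.01714849]), (13.245165824890137, 13.534464836120605), 19.673307418823242)
tool x yaw 19.558038486291455
(array([ 0.60859484, -0.01689967,  0.11638821]), [np.float64(4.3125344572712185e-05), np.float64(4.312534457272378e-05)])
[ 0.60842415 -0.01699997  0.116     ] [ 3.68455950e-05 -1.73171088e-03  2.95075733e-02]
```

>>> servo_tool(
  moves=[
    [0, -0.0017, 0.01, 0, 0, 0],
    [0, 0, 0.02, 0, 0, 0],
    [0, 0, 0.02, 0, 0, 0],
    [0, 0, 0.015, 0, 0, 0],
    [0, 0, 0.0075, 0, 0, 0],
    [0, 0, 0, 0, 0, 0],
  ],
)

```text
time: 12.88
eef_pos: [0.6082, -0.0172, 0.0717]
eef_rot: [-0.0, 0.986, 0.17, -0.0]
contact_force: [0.2, -0.1, 1.1]
gripper_width: 0.0881
grip_force: 0.0
```

>>> servo_tool(
  moves=[
    [0, 0, 0, 0, 0, 0],
    [0, 0, 0, 0, 0, 0],
    [0, 0, 0, 0, 0, 0],
    [0, 0, 0, 0, 0, 0],
    [0, 0, 0, 0, 0, 0],
    [0, 0, 0, 0, 0, 0],
  ],
  claw=0.015,
  squeeze=30,
)

```text
time: 13.62
eef_pos: [0.6086, -0.0172, 0.0724]
eef_rot: [0.0, 0.986, 0.17, 0.0]
contact_force: [-0.3, 0.1, -0.3]
gripper_width: 0.0299
grip_force: 0.0
```

>>> servo_tool(
  moves=[
    [0, 0, 0, 0, 0, 0],
    [0, 0, 0, 0, 0, 0],
    [0, 0, 0, 0, 0, 0],
  ],
)

```text
time: 14.0
eef_pos: [0.6085, -0.0172, 0.0724]
eef_rot: [0.0, 0.986, 0.17, -0.0]
contact_force: [0.5, -0.2, -0.1]
gripper_width: 0.0236
grip_force: 29.9
```

>>> servo_tool(
  moves=[
    [0, 0, -0.01, 0, 0, 0],
    [0, 0, -0.02, 0, 0, 0],
    [0, 0, -0.025, 0, 0, 0],
    [0, 0, -0.025, 0, 0, 0],
    [0, 0, 0, 0, 0, 0],
    [0, 0, 0, 0, 0, 0],
  ],
)

```text
time: 14.75
eef_pos: [0.6081, -0.0172, 0.1522]
eef_rot: [-0.0, 0.986, 0.17, -0.0]
contact_force: [0.6, -0.5, -2.1]
gripper_width: 0.0238
grip_force: 29.9
```

```bash
python3 - <<'E'
from h import *
from rig import robot
o=robot.observe(); c=robot.camera('wrist'); pickle.dump((o,c),open('d7.pkl','wb'))
q=project(c,o['eef_pos']+[0,0,.043],True); k=cap(c,q,z=o['eef_pos'][2]+.043); print(o['time'],o['eef_pos'],q,k)
t=rot(o['eef_rot']); p=plane(c,k[0],o['eef_pos'][2]+.043,True); print(t.inv().apply(p-o['eef_pos']))
cv2.imwrite('pics/w7.png',c['pixels'][:,:,::-1])
E
```

```text
14.75 [ 0.60811058 -0.01718506  0.15219454] [324.01569209 373.9145086 ] (array([324.08755274, 364.04694093]), array([ 0.61216724, -0.0156016 ]), (3.526265859603882, 13.986715316772461), 19.597816467285156)
[ 4.35413754e-03  1.69200049e-05 -4.30019141e-02]
```

View pics/w7.png

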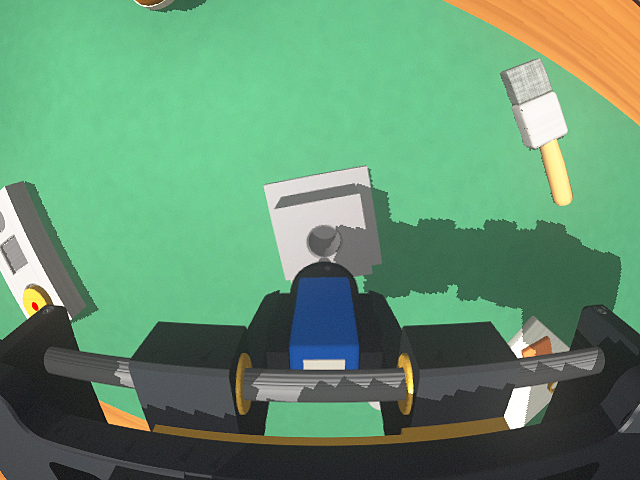

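The probe is held square and clear of the stand hole, and the blank is still in the die at (35,302). Next I carry it over the dot.

>>> servo_tool(
  moves=[
    [-0.004, -0.015, 0, 0, 0, 0],
    [-0.008, -0.033, 0, 0, 0, 0],
    [-0.008, -0.033, 0, 0, 0, 0],
    [-0.008, -0.033, 0, 0, 0, 0],
    [-0.008, -0.033, 0, 0, 0, 0],
    [-0.008, -0.033, 0, 0, 0, 0],
    [-0.008, -0.033, 0, 0, 0, 0],
    [-0.008, -0.033, 0, 0, 0, 0],
    [-0.008, -0.033, 0, 0, 0, 0],
    [-0.005, -0.019, 0, 0, 0, 0],
  ],
)

```text
time: 16.05
eef_pos: [0.4375, 0.2414, 0.1519]
eef_rot: [-0.0, 0.985, 0.171, -0.001]
contact_force: [-0.5, 0.0, -1.8]
gripper_width: 0.0236
grip_force: 29.9
```

>>> servo_tool(
  moves=[
    [0, 0, 0.01, 0, 0, 0],
    [0, 0, 0.01, 0, 0, 0],
    [0, 0, 0.01, 0, 0, 0],
    [0, 0, 0, 0, 0, 0],
    [0, 0, 0, 0, 0, 0],
  ],
)

```text
time: 16.68
eef_pos: [0.4404, 0.2389, 0.1224]
eef_rot: [0.0, 0.986, 0.169, -0.0]
contact_force: [-0.7, -0.1, -1.4]
gripper_width: 0.0235
grip_force: 29.9
```

```bash
python3 - <<'E'
from h import *
from rig import robot
o=robot.observe(); c=robot.camera('wrist');S=robot.camera('side');T=robot.camera('top'); pickle.dump((o,c,S,T),open('d8.pkl','wb'))
e=o['eef_pos'];t=rot(o['eef_rot']);print(o['time'],e,o['eef_rot'],o['gripper_width'],o['contact_force'])
print('target shift',t.inv().apply(np.array([.4393,.2390,.036])-e))
h,s,v=hsv(c)
for a,b,w in blobs(((h<6)|(h>172))&(s>130)&(v>90),30): print('wr red',a,b,plane(c,b,.036,True))
print('side tip px',project(S,e-[0,0,.0664]),'dot',project(S,[.4393,.239,.036]))
im=cv2.resize(S['pixels'][250:390,300:440],(560,560),interpolation=cv2.INTER_CUBIC)
cv2.imwrite('pics/w8.png',im[:,:,::-1])
E
```

```text
16.675 [0.44039712 0.23892674 0.12235545] [ 5.09253396e-05  9.85583991e-01  1.69186858e-01 -1.88145097e-05] 0.023473176072305202 [-0.68479589 -0.11992749 -1.44530753]
target shift [-0.00100519 -0.00044307  0.08635546]
wr red 140 [323.81 251.56] [0.43938732 0.23888804 0.036     ]
side tip px [369.47903172 318.5352638 ] dot [369.40820813 322.99692912]
```

View pics/w8.png

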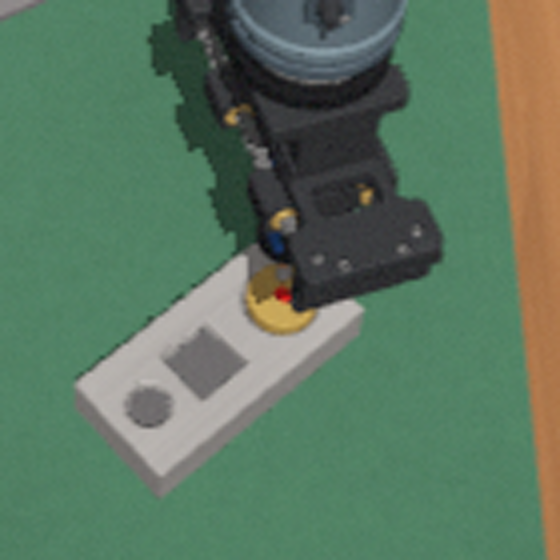

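The side view shows the gripper over the seated blank, with the tip region near crop (285,280) by the red dot but mostly hidden. From here I work numerically.

>>> servo_tool(
  moves=[
    [-0.001, 0, 0.006, 0, 0, 0],
    [0, 0, 0.006, 0, 0, 0],
    [0, 0, 0.004, 0, 0, 0],
    [0, 0, 0, 0, 0, 0],
    [0, 0, 0, 0, 0, 0],
    [0, 0, 0, 0, 0, 0],
  ],
)

```text
time: 17.58
eef_pos: [0.4393, 0.239, 0.1066]
eef_rot: [-0.0, 0.986, 0.17, 0.0]
contact_force: [-0.1, -0.2, -1.2]
gripper_width: 0.0234
grip_force: 29.9
```

```bash
python3 - <<'E'
from h import *
from rig import robot
o=robot.observe(); c=robot.camera('wrist'); pickle.dump((o,c),open('d9.pkl','wb'))
e=o['eef_pos'];print(o['time'],e,o['contact_force'])
h,s,v=hsv(c)
for a,b,w in blobs(((h<6)|(h>172))&(s>130)&(v>60),8): print('red',a,b,w,plane(c,b,.036,True))
print('tip',project(c,e-[0,0,.0664],True),'dot',project(c,[.4394,.2389,.036],True),'collar bottom',project(c,e-[0,0,.0224],True))
for y in range(250,296,2): print(y,' '.join(f'{h[y,x]:3d}/{s[y,x]:3d}/{v[y,x]:3d}' for x in range(306,344,4)))
E
```

```text
17.575 [0.43929456 0.23904293 0.10655384] [-0.12819975 -0.15735242 -1.2285494 ]
red 85 [324.51 256.15] [317 252  16  11] [0.44091368 0.23940108 0.036     ]
tip [324.17677276 261.02300517] dot [324.45396763 258.55015492] collar bottom [324.12086537 292.43507619]
250  26/163/254  27/166/255  20/158/155  20/152/163  21/151/162  20/151/162  19/151/162  19/153/162  19/154/162  20/164/159
252  26/166/255  22/179/255  20/150/160  20/152/159   8/177/180   8/188/178  22/147/156  20/156/157  20/166/158  20/154/159
254  26/167/255  20/154/156  20/152/159  15/155/164   1/198/191   2/204/190   5/194/181  19/158/160  19/158/160  20/154/159
256  22/174/247  19/154/162  19/154/162   0/211/191   2/208/196   1/200/199   1/207/191  20/152/158  19/158/155  20/159/159
258  25/165/255  19/149/151  19/160/158   1/211/197   7/ 20/112  27/ 22/106   1/209/194  20/155/155  19/156/154  20/157/154
260  25/174/252  19/151/152  20/162/151   1/170/180   9/ 16/113  19/ 25/112   0/159/167  21/149/157  20/159/152  19/159/154
262  25/169/254  19/155/158  20/160/134   5/ 77/ 73  12/ 63/ 61  10/ 51/ 60   5/ 89/ 72  21/15
[... 1313 characters left out ...]
/132/110 112/138/113 112/140/111 111/136/109 115/140/109 111/156/108 110/149/108
286 112/128/112 113/134/110 113/127/114 113/137/112 111/146/108 112/136/114 112/139/110 111/150/109 113/139/108 110/162/104
288 111/139/112 112/134/110 114/131/109 111/143/109 113/141/110 112/145/107 113/146/110 112/146/108 112/139/108 113/146/112
290 114/138/111 111/143/109 111/144/110 111/143/109 111/151/110 110/150/107 110/148/107 111/144/110 113/145/111 112/147/111
292 110/139/110 113/130/108 111/146/105 111/146/112 113/137/110 111/155/107 111/144/110 111/158/108 111/148/110 110/155/105
294 110/147/109 110/153/107 109/163/108 112/144/108 111/154/111 112/150/109 109/161/108 110/150/109 112/147/106 112/160/107
```

>>> servo_tool(
  moves=[
    [0, 0, 0.002, 0, 0, 0],
    [0, 0, 0.001, 0, 0, 0],
    [0, 0, 0, 0, 0, 0],
    [0, 0, 0, 0, 0, 0],
  ],
)

```text
time: 18.12
eef_pos: [0.4391, 0.2389, 0.1034]
eef_rot: [0.0, 0.986, 0.17, -0.0]
contact_force: [0.5, 0.1, -1.3]
gripper_width: 0.0235
grip_force: 29.9
```

```bash
cat > f.py <<'E'
from rig import robot
import numpy as np
F=[];Z=[]
for i in range(6):
    robot.camera('wrist'); o=robot.observe(); F.append(o['contact_force']); Z.append(o['eef_pos'])
print(o['time'],np.mean(F,0).round(2),np.std(F,0).round(2),np.mean(Z,0).round(4),o['grip_force'])
E
python3 f.py
```

```text
18.425 [ 0.29  0.15 -1.64] [0.79 0.51 0.06] [0.4392 0.239  0.1034] 29.914758279919624
```

>>> servo_tool(
  moves=[
    [0, 0, 0.001, 0, 0, 0],
    [0, 0, 0.001, 0, 0, 0],
    [0, 0, 0.001, 0, 0, 0],
    [0, 0, 0.001, 0, 0, 0],
    [0, 0, 0, 0, 0, 0],
    [0, 0, 0, 0, 0, 0],
  ],
)

```text
time: 19.18
eef_pos: [0.4393, 0.239, 0.0995]
eef_rot: [-0.0, 0.986, 0.17, 0.0]
contact_force: [0.3, 0.2, 1.9]
gripper_width: 0.0243
grip_force: 29.9
```

```bash
python3 f.py
```

```text
19.475 [-0.03 -0.15  1.8 ] [0.38 0.59 0.45] [0.4392 0.239  0.0995] 29.91481781937182
```

>>> servo_tool(
  moves=[
    [0, 0, 0.001, 0, 0, 0],
    [0, 0, 0.001, 0, 0, 0],
    [0, 0, 0.0006, 0, 0, 0],
    [0, 0, 0, 0, 0, 0],
    [0, 0, 0, 0, 0, 0],
  ],
)

```text
time: 20.1
eef_pos: [0.4392, 0.239, 0.0969]
eef_rot: [-0.0, 0.986, 0.17, 0.0]
contact_force: [-0.5, -0.0, 2.9]
gripper_width: 0.024
grip_force: 29.9
```

```bash
python3 f.py; python3 f.py; python3 - <<'E'
from h import *
from rig import robot
o=robot.observe(); c=robot.camera('wrist'); h,s,v=hsv(c); e=o['eef_pos']
for a,b,w in blobs(((h<6)|(h>172))&(s>130)&(v>60),8): print('red',a,b,w)
for y in range(250,268): print(y,' '.join(f'{h[y,x]:3d}/{s[y,x]:3d}' for x in range(314,336,3)))
print('dot',project(c,[.4394,.2389,.036],True))
E
```

```text
20.4 [-0.09 -0.37  3.03] [0.34 0.5  0.26] [0.4392 0.239  0.0968] 29.914710894227028
20.7 [0.13 0.41 2.6 ] [0.61 0.4  0.42] [0.4392 0.239  0.0968] 29.91475112736225
red 35 [324.86 259.34] [318 257  14   6]
250  18/153  18/145  19/149  19/148  20/155  19/149  19/155  19/149
251  18/150  19/146  20/158  20/152  20/147  19/152  20/152  19/153
252  20/149  19/158  20/157  19/153  19/149  19/155  20/151  20/152
253  19/148  20/151  19/149  19/151  19/157  19/148  19/151  20/151
254  20/149  20/155  20/146  19/155  19/156  20/152  20/157  19/153
255  20/158  20/155  19/154  20/153  20/157  19/154  20/152  20/159
256  20/156  19/154  20/152  22/145  22/151  19/153  19/158  19/158
257  19/149  20/156  22/150   7/182   7/183  23/153  20/153  19/156
258  20/154  20/148   8/179   1/202   1/196  10/172  21/157  19/153
259  20/156  20/152   2/202   0/211   1/216   1/194  22/153  20/155
260  20/157  17/162   1/212   2/ 92   1/105   0/215  19/155  20/154
261  19/154  16/151   1/164  81/ 29  60/  9   2/188  13/175  20/163
262  20/153  14/ 78  83/ 47  83/ 20  50/ 14   6/ 44   6/145  19/152
263  16/ 61 150/  5  20/ 14  15/ 34  30/ 19  45/ 19  86/ 43  15/ 95
264  12/ 23  30/ 19  17/ 38  17/ 39  15/ 41  18/ 22  15/ 20 120/  5
265  33/ 41  17/ 38   0/ 22   0/  5  23/ 19  15/ 27   5/ 28  15/ 27
266  21/ 43  13/ 30 175/ 27  10/ 29  12/ 18  12/ 20  26/ 35  18/ 46
267 175/ 24  17/ 30  15/ 35  23/ 17   0/ 20   8/ 14  30/ 24  24/ 24
dot [324.42092974 264.11090897]
```

```bash
python3 -c "
from rig import robot
print(robot.close_job())"
```

```text
the job is handed in; nothing more can be done
None
```

I handed in the job after about 21 s: the blank is seated in its cavity and released, and the upright probe's tip is held on the red dot about halfway in (4.4 N, 5.6–6.1 mm). I viewed 11 pictures, one over the limit of 10, and the judge's result was not shown to me.

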